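# Hang a rack of wet microscope slides on a drip stand

## Task

The freshly rinsed slides have to drain: first push the drip tray back under the drip stand until it meets the stop rail, then take the slide rack by its handle and hang its top bar in both hooks of the stand, keeping hold until both ends are down in their hooks. Then fold both hook keepers shut over the bar. Keep the rack upright throughout and leave the other things on the bench where they are.

Things in the scene. Friction and masses are not known exactly. Their poses are not given: they have to be found in the camera images.
- stand: Fixed drip stand, open front; two posts with hooks at y=75 and -75 mm. Origin on the bench midway under the hung bar; x from front to back (the tray is pushed this way), y to its left, z up. Foot plates 8 mm high at |y| 70-98, rounded at the front, x -46 to 58 mm. Stop rail 16 mm high, front face at x=46 mm. Posts: x 13-25, top z=156 mm; cross rod behind at x 40-46, z 47-53 mm.
- hook_left: Upturned steel hook, 12 mm wide along y, open upward. Origin on the bench below it, axes as the stand's. Floor at z=146 mm: the centre of the seated bar is at x=0, z=150 mm (rack origin then at stand x=0, y=0, z=46 mm). Throat 16 mm wide between lip (x -12 to -8, top z=160 mm) and back plate (x 8 to 12, top z=158 mm), with small fillets at the floor.
- hook_right: The same hook at the stand's y=-75 mm.
- keeper_left (a joint): Angle of the steel flap on the tip of the left hook, 12 mm wide, 3 mm thick, 37 mm long; hinge pin along y at stand x=-10, y=75, z=162.5 mm. 0 = shut (level, pointing to +x across the throat just over the bar), 1.57 = straight up, more = leaning over the front; range 0 to 2.4. Stays where it is left; friction 0.02 N m, pushed with under 2 N. Starts open, leaning to the front.
- keeper_left_tip (a point): The rolled free edge of the left keeper, 34 mm from its hinge.
- keeper_right (a joint): The same flap on the right hook, hinge at stand x=-10, y=-75, z=162.5 mm.
- keeper_right_tip (a point): The rolled free edge of the right keeper, 34 mm from its hinge.
- slide_rack: Loose steel rack of six glass slides, 184 mm along y, 60 mm deep (x), 143 mm tall, 0.3 kg; origin mid underside. Round 8 mm bar along y at z=104 mm, 16 mm collars at its ends; bare for the hooks at |y| 63 to 87 mm. Handle over its middle: black block 12 mm thick (x), 50 mm wide (y), z 115 to 143 mm, to be gripped from above, fingers closing along x. Same both ways round.
- drip_tray: White shallow open tray, 88 mm along x, 122 mm along y, rim 32 mm high, 0.2 kg, loose on the bench in front of the stand. Origin mid underside. Home: its back wall touches the stop rail, origin at x=2 mm in the stand's frame, between the foot plates (9 mm of play each side).
- vial_clear: Bystander: small clear glass vial with a white cap, 19 mm wide, 37 mm tall. Origin at the middle of its underside.
- forceps_4: Bystander: steel tweezers lying flat, 114 mm long. Origin at the middle of its underside.
- jar_blue: Bystander: small jar with a white lid, 32 mm wide, 28 mm tall. Origin at the middle of its underside.
- dropper_bottle: Bystander: small white dropper bottle, 24 mm wide, 55 mm tall. Origin at the middle of its underside.
- dish_1: Bystander: clear petri dish, 60 mm wide, 12 mm tall. Origin at the middle of its underside.
- tape_ring: Bystander: roll of tape lying flat, 48 mm wide, 14 mm tall. Origin at the middle of its underside.
- beaker_1: Bystander: clear small beaker, 44 mm wide, 42 mm tall. Origin at the middle of its underside.

How it is judged:
On the way, in this order (a step that is already met when the one before it is completed fails the run):
1. the drip tray is home under the stand, against the stop rail (x of drip_tray in the frame of stand above -0.006 m and y of drip_tray in the frame of stand between -0.014 and 0.014 m and angle between the x axis of drip_tray and the x axis of stand, either way round below 0.12 rad and height (world z) of drip_tray below 0.004 m), for 0.2 s.
2. both ends of the bar are down in their hooks while the fingers still hold the rack (z of slide_rack in the frame of stand between 0.042 and 0.05 m and y of slide_rack in the frame of stand between -0.009 and 0.009 m and angle between the y axis of slide_rack and the y axis of stand, either way round below 0.04 rad and angle between slide_rack's own z axis and vertical below 0.2 rad and contact force between the fingers and slide_rack above 0.5 N), for 0.2 s.
3. both keepers are shut over the seated bar (z of slide_rack in the frame of stand between 0.042 and 0.05 m and y of slide_rack in the frame of stand between -0.009 and 0.009 m and angle between the y axis of slide_rack and the y axis of stand, either way round below 0.04 rad and angle between slide_rack's own z axis and vertical below 0.2 rad and value of joint each of keeper_left, keeper_right below 0.12 rad), for 0.2 s.
At the end, for the whole second after the job is handed in: The rack hangs at rest and upright from both hooks, each carrying it: height within 4 mm of seated, within 9 mm of mid and 0.04 rad of the hooks' line. Both keepers are within 0.12 rad of shut. The tray lies flat, within 8 mm of its home at the stop rail, within 14 mm of mid and 0.12 rad of square (all of step 1 and all of step 3 and contact force between slide_rack and hook_left above 0.2 N and contact force between slide_rack and hook_right above 0.2 N and linear speed of each of slide_rack, drip_tray below 0.02 m/s); the robot touches nothing.
It fails at once if the rack is tipped more than 0.5 rad from upright (angle between slide_rack's own z axis and vertical above 0.5 rad).
It fails at once if a bystander is moved by more than 30 mm (distance of any of vial_clear, forceps_4, jar_blue, dropper_bottle, dish_1, tape_ring, beaker_1 from where it was at the start of the episode above 0.03 m).
It also fails if it takes over 64 s, if anything falls off the work surface, if the arm or the gripper's body presses on something with over 40 N, if the wrist force passes 120 N, or if a joint passes its speed limit or range.

## Robot

A 7-joint arm with a two-finger parallel gripper is mounted at the origin on a cart in front of the work surface, level with it; the furniture and walls round the work are solid. World frame = base frame: x ahead of the robot, y to its left, z up, the work surface at z = 0. Lengths are in m, angles in rad, forces in N, time in s.
With the tool pointing down it reaches from about 0.425 to 0.925 m from the base axis. Payload 6.8 kg.
Tool frame: the origin (TCP) lies at the very end of the fingers, on their centre line; the grasp point (between the pads) lies behind it (robot.tcp_to_grasp is the z of the grasp point in the tool frame, in m); z points along the fingers, y is the line along which they close (so a half turn about z gives the same grasp; the last joint's range is limited). The gripper opens to 88 mm and grips with 3 to 60 N. Pads are 20 mm wide; open, the fingers measure 115 mm over their backs; the gripper's body (75 mm by 178 mm) begins 61 mm behind the grasp point.
Start: joints at [-1.415, 0.477, 0.022, 1.555, -0.011, 1.109, -0.083], TCP at [0.176, 0.652, 0.223] pointing down, gripper open.
Joint ranges: [-2.96, 2.96], [-0.34, 2.1], [-1.41, 1.46], [0.24, 2.44], [-1.37, 4.51], [0.17, 1.92], [-2.96, 2.96]. Speed limits (rad/s): [2.39, 2.39, 3.14, 3.14, 3.14, 3.14, 3.14].

## Interface

Orientations are given as a rotation vector (axis times angle).
In Python, from bench import robot gives the robot as it stands.
- The arm moves only by the tool step_arm, never from a script. Its argument "motion" is one flat list of numbers, 7 for each row, row after row: the shift along the tool's x, y, z in m, then the turn, a rotation vector about the tool's x, y, z in degrees, then the finger opening in m, from 0 to 0.0878. A call has 1 to 20 rows; each row is the pose to reach, as a shift and turn from the pose commanded when the call began, along the tool's axes at that moment; what a row does not reach only later rows make up. A row lasts 1/8 s, in which the tool goes at most 62.5 mm and 10.7 degrees, less where a joint would pass 70% of its speed; a pose out of reach is approached as far as the arm can. A call with a gripper value outside its range is refused whole. The fingers move at their own pace and stop on an object; "grip_force" is the grip in N (left out, the last holds). Time passes only in rows, so rows that repeat a pose let the fingers close. It gives the time, the measured TCP pose, the force, the opening and the grip force at its end, in the units of the state.
- robot.read_state(): the state, without advancing time (a new reading comes with each control period).
- robot.grab_frame(name): name is "side" or "top"; returns (picture, depth): 400x640x3 uint8, red, green, blue; 400x640 float32, m along the optical axis (not along the pixel's ray), 0 where there is no reading.
- robot.get_calibration(name): a dict with "fov_y" (degrees; the focal length in pixels is half the picture's height over the tangent of half this angle, whatever the lens; pixels are square), "cx", "cy" (the principal point, pixels), "R" (3x3) and "t" (3): a world point X has camera coordinates R X + t. Camera axes: x right, y down, z forward; pixel columns grow to the right and rows downward; lengths in m; the calibration is good to about 2 mm. A picture is of the moment at which its call begins. get_calibration takes no time and is no camera call.
- robot.close_job(): hands the job in; it is judged then, once.
The state is a dict: "time_s": time; "q": joint angles; "qvel": joint speeds; "effort": joint torques, N m; "ee_pos": TCP position; "orientation": TCP orientation; "ft_force": force on the tool from outside, world axes, zero at the start; "torque": the same for the moment, N m; "grip_width": finger opening in m; "grasp_force": force on a finger pad.
Only numpy, scipy, OpenCV 4.12 (cv2) and the standard library are available. Lean on these libraries where they do the work, as an engineer would, in place of code of your own. Each camera call takes 0.05 s, during which the arm holds its last target. There are 200 camera calls.

## Working session

There is one attempt and no reset: what is moved stays moved. The work goes in short steps, Python scripts to look and compute and a tool call to move; the robot and the scene stay as the last step left them, time stands still between calls to the robot, and variables do not carry over. Pictures are saved under pics/ and viewed, at most 10 in all, crops included, and the job is handed in when it is done.

Besides the shell and the picture viewer there is one more tool, called after ">>>" as name(argument=value, ...), one argument or row to a line, values as JSON. step_arm: Moves the arm, as the interface text tells. Its arguments: {"type":"object","properties":{"motion":{"type":"array","items":{"type":"number"}},"grip_force":{"type":"number"}},"required":["motion"]}

```bash
mkdir -p pics
cat > h.py <<'E'
import numpy as np, cv2
from bench import robot
def grab(n):
    im,d=robot.grab_frame(n); c=robot.get_calibration(n)
    return im,d,c
def world(d,c):
    f=200/np.tan(np.radians(c["fov_y"])/2)
    v,u=np.mgrid[0:400,0:640]
    P=np.stack([(u-c["cx"])/f*d,(v-c["cy"])/f*d,d],-1)
    return (P-np.array(c["t"]))@np.array(c["R"])
def proj(X,c):
    f=200/np.tan(np.radians(c["fov_y"])/2)
    p=np.array(X)@np.array(c["R"]).T+c["t"]
    return p[...,:2]/p[...,2:]*f+[c["cx"],c["cy"]]
E
python3 - <<'E'
from h import *
for n in("top","side"):
    im,d,c=grab(n); cv2.imwrite(f"pics/{n}0.png",im[:,:,::-1]); np.savez(f"{n}0.npz",im=im,d=d)
    print(n,c); 
s=robot.read_state(); print(s, robot.tcp_to_grasp)
E
```

```text
top {'fov_y': 54.07548439915493, 'cx': 321.71533566531184, 'cy': 202.7510355027331, 'R': array([[-0.02430982, -0.99942497, -0.02363803],
       [-0.99036724,  0.02730015, -0.13574767],
       [ 0.13631493,  0.02011033, -0.99046141]]), 't': array([0.01063389, 0.59374373, 0.99545512])}
side {'fov_y': 43.726012387091494, 'cx': 320.4220304901499, 'cy': 196.83816355258097, 'R': array([[-0.99938838,  0.03391239,  0.00853361],
       [ 0.01176462,  0.55585891, -0.8311934 ],
       [-0.03293124, -0.83058463, -0.5559179 ]]), 't': array([0.57639817, 0.11361617, 1.19260492])}
{'time_s': 0.1, 'q': array([-1.41508389,  0.47774603,  0.02234771,  1.5562951 , -0.01149525,
        1.10930842, -0.08308778]), 'qvel': array([-1.30924343e-03, -1.73874793e-03,  5.28342193e-04, -2.74398313e-05,
        6.70777989e-04, -4.22464909e-05, -1.18490098e-03]), 'effort': array([ 4.22554396e-03, -5.84090996e+01,  1.54013369e+00, -2.73311180e+01,
       -5.41989680e-02,  1.31337892e-02,  4.06144102e-05]), 'ee_pos': array([0.1758925 , 0.65113872, 0.22178415]), 'orientation': array([-4.13135615e-01, -3.11421816e+00,  2.55428268e-03]), 'ft_force': array([ 0.62353175,  0.13907762, -0.67135684]), 'torque': array([-0.01914613,  0.02125133, -0.02971978]), 'grasp_force': 0.0, 'grip_width': 0.08765447306347506} -0.0187
```

View pics/top0.png

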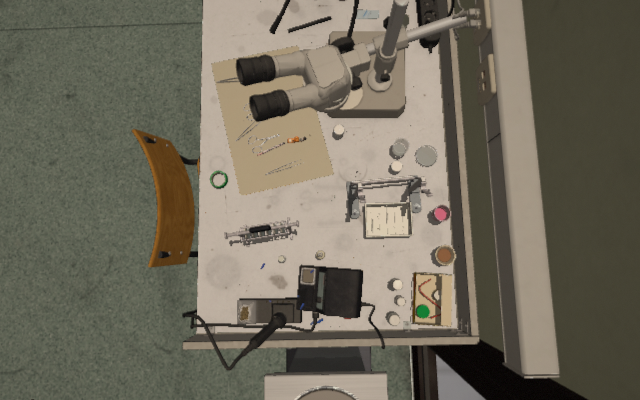

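View pics/side0.png

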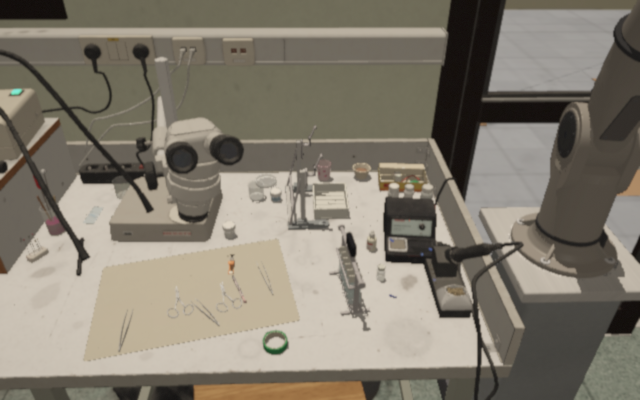

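Run:
```python
from h import *
im=np.load("top0.npz")["im"]; a=cv2.resize(im[165:255,215:445],None,fx=3.4,fy=3.4,interpolation=2)
im=np.load("side0.npz")["im"]; b=cv2.resize(im[115:325,260:400],None,fx=1.4,fy=1.4,interpolation=2)
cv2.imwrite("pics/z1.png",a[:,:,::-1])
b=cv2.resize(im[120:325,260:460],None,fx=2.9,fy=2.9,interpolation=2)
cv2.imwrite("pics/z2.png",b[:,:,::-1])
for n in("top","side"):
    c=robot.get_calibration(n);d=np.load(n+"0.npz")["d"];W=world(d,c);np.save(n+"W.npy",W)
    print(n,[ (p,W[p[1],p[0]].round(3)) for p in ([(387,220),(352,200),(420,195),(262,229),(300,200)] if n=="top" else [(330,200),(300,195),(350,245),(340,250)])])
```

```text
top [((387, 220), array([ 0.547, -0.179,  0.006])), ((352, 200), array([ 0.604, -0.087,  0.005])), ((420, 195), array([ 0.613, -0.274,  0.   ])), ((262, 229), array([0.521, 0.136, 0.142])), ((300, 200), array([0.608, 0.055, 0.004]))]
side [((330, 200), array([ 0.544, -0.197,  0.002])), ((300, 195), array([ 0.624, -0.093,  0.088])), ((350, 245), array([0.526, 0.162, 0.14 ])), ((340, 250), array([0.54 , 0.102, 0.078]))]
```

View pics/z1.png

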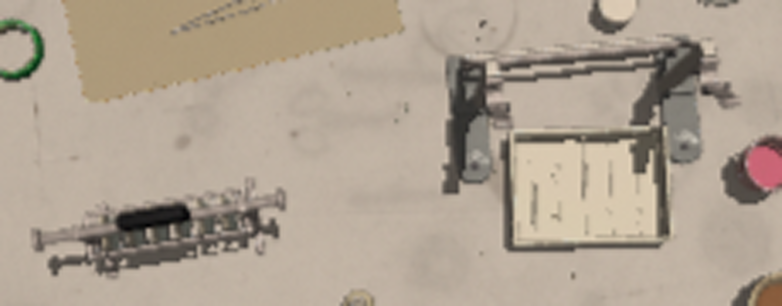

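View pics/z2.png

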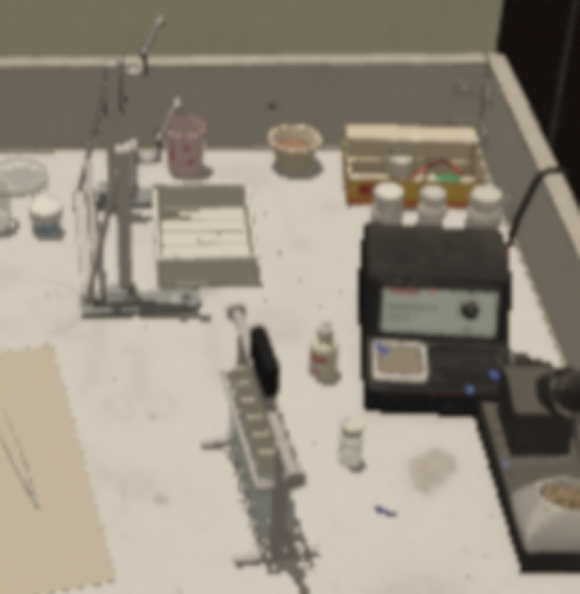

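```bash
cat > fit.py <<'E'
from h import *
W={n:np.load(n+"W.npy").reshape(-1,3) for n in("top","side")}
def sel(n,b,z): 
    w=W[n];m=(w[:,0]>b[0])&(w[:,0]<b[1])&(w[:,1]>b[2])&(w[:,1]<b[3])&(w[:,2]>z[0])&(w[:,2]<z[1]);return w[m]
E
python3 - <<'E'
from fit import *
np.set_printoptions(precision=4,suppress=True)
for n in W:
    print(n)
    B=sel(n,(.4,.75,-.3,0),(-.02,.02)); z=B[:,2]; print(" bench z med",np.median(z))
    t=sel(n,(.46,.61,-.26,-.105),(.018,.037)); print(" tray rim",len(t),t[:,2].max(),cv2.minAreaRect(t[:,:2].astype(np.float32)*1000))
    h=sel(n,(.45,.6,.03,.22),(.118,.16)); print(" handle",len(h),h[:,2].max(),cv2.minAreaRect(h[:,:2].astype(np.float32)*1000))
    b=sel(n,(.4,.6,.0,.3),(.095,.115)); print(" bar",len(b),b[:,:2].min(0),b[:,:2].max(0),cv2.fitLine(b.astype(np.float32),cv2.DIST_HUBER,0,.001,.001).ravel())
    for zr in((.04,.06),(.06,.1),(.1,.14),(.14,.165),(.165,.18),(.18,.21)):
        s=sel(n,(.55,.75,-.32,-.03),zr)
        for side in(s[s[:,1]>-.17],s[s[:,1]<-.17]):
            if len(side): print("  z",zr,len(side),side[:,:2].min(0),np.median(side,0),side[:,:2].max(0))
    r=sel(n,(.62,.75,-.26,-.1),(.04,.06)); 
    if len(r)>5: print(" rod",len(r),cv2.fitLine(r.astype(np.float32),cv2.DIST_HUBER,0,.001,.001).ravel())
E
```

```text
top
 bench z med 0.0010060178464604648
 tray rim 292 0.036963591739705676 ((547.4239501953125, -179.29750061035156), (90.04512023925781, 123.89258575439453), 0.11497924476861954)
 handle 124 0.14671899279996847 ((523.6229858398438, 143.50479125976562), (12.32157039642334, 47.928131103515625), 7.589468002319336)
 bar 200 [0.5038 0.0531] [0.5438 0.2365] [-0.1408  0.99    0.0009  0.5236  0.1432  0.1073]
  z (0.04, 0.06) 68 [ 0.6129 -0.1697] [ 0.645  -0.1292  0.053 ] [ 0.6491 -0.0838]
  z (0.04, 0.06) 117 [ 0.5534 -0.317 ] [ 0.6496 -0.2258  0.0513] [ 0.7485 -0.1701]
  z (0.06, 0.1) 11 [ 0.6128 -0.0968] [ 0.6196 -0.0915  0.0735] [ 0.6383 -0.087 ]
  z (0.06, 0.1) 28 [ 0.6225 -0.2497] [ 0.6279 -0.2421  0.0788] [ 0.6509 -0.2404]
  z (0.1, 0.14) 12 [ 0.6082 -0.092 ] [ 0.6208 -0.0913  0.1144] [ 0.6331 -0.0898]
  z (0.1, 0.14) 29 [ 0.6172 -0.2466] [ 0.6261 -0.2414  0.12  ] [ 0.6426 -0.2405]
  z (0.14, 0.165) 73 [ 0.5871 -0.1038] [ 0.6069 -0.0962  0.1526] [ 0.6227 -0.0899]
  z (0.14, 0.165) 82 [ 0.5972 -0.2529] [ 0.6173 -0.2447  0.1492] [ 0.6334 -0.2398]
  z (0.165, 0.18) 15 [ 0.5832 -0.1059] [ 
[... 1096 characters left out ...]
 [ 0.6065 -0.1033] [ 0.6184 -0.0921  0.119 ] [ 0.6329 -0.0867]
  z (0.1, 0.14) 110 [ 0.6152 -0.2505] [ 0.6282 -0.2418  0.1196] [ 0.6419 -0.2332]
  z (0.14, 0.165) 103 [ 0.5853 -0.1043] [ 0.6087 -0.0924  0.1493] [ 0.6228 -0.0883]
  z (0.14, 0.165) 88 [ 0.5968 -0.2543] [ 0.6188 -0.2427  0.1503] [ 0.6331 -0.2349]
  z (0.165, 0.18) 22 [ 0.5807 -0.1084] [ 0.5853 -0.0961  0.169 ] [ 0.592  -0.0878]
  z (0.165, 0.18) 17 [ 0.5916 -0.2556] [ 0.5966 -0.2455  0.171 ] [ 0.6018 -0.2399]
  z (0.18, 0.21) 24 [ 0.5712 -0.109 ] [ 0.5762 -0.0947  0.1919] [ 0.5808 -0.0895]
  z (0.18, 0.21) 20 [ 0.5814 -0.2572] [ 0.5865 -0.2458  0.1922] [ 0.5916 -0.2397]
 rod 116 [-0.0708  0.9974  0.0096  0.651  -0.2044  0.0521]
```

Run:
```python
from fit import *
np.set_printoptions(precision=1,suppress=True)
def loc(p,o,a):
    d=p[:,:2]-o; c,s=np.cos(a),np.sin(a); return np.c_[d@[c,s],d@[-s,c],p[:,2]]*1000
for n in W:
    r=loc(sel(n,(.42,.62,.02,.27),(.004,.16)),[.5232,.1455],.142)
    print(n,"rack")
    for z in range(4,150,12):
        q=r[(r[:,2]>=z)&(r[:,2]<z+12)]
        if len(q): print("  ",z,len(q),np.percentile(q[:,0],[1,50,99]),np.percentile(q[:,1],[1,10,50,90,99]))
    s=loc(sel(n,(.5,.75,-.32,-.03),(.04,.21)),[.605,-.172],.072)
    print("stand")
    for z in range(40,205,8):
        for sg in(1,-1):
            q=s[(s[:,2]>=z)&(s[:,2]<z+8)&(s[:,1]*sg>60)&(s[:,1]*sg<110)]
            if len(q): print("  ",z,sg,len(q),np.percentile(q[:,0],[2,50,98]),np.percentile(q[:,1],[2,50,98]))
```

```text
top rack
   4 225 [-107.3  -12.7   94.3] [-120.5  -88.1  -12.8   81.2  120.7]
   16 27 [-107.6  -68.5    1.9] [-98.8 -74.1 -32.5 -10.1  42.9]
   28 110 [-116.  -104.6    2. ] [-108.5 -100.3  -75.   -19.9   25.8]
   40 38 [-117.8   -5.7   11.7] [-108.3 -103.9  -10.8   43.9   56.5]
   52 24 [-12.1  -4.2  12.1] [-46.7 -46.3   7.4  43.6  55.4]
   64 220 [-16.6  -6.5  17.4] [-62.8 -55.6  -0.4  53.5  60.3]
   76 45 [-12.6  -3.9  13. ] [-46.9 -46.4 -10.4  43.4  51.5]
   88 20 [-12.1  -4.6  13.3] [-87.2 -48.3   8.3  56.5  81.1]
   100 190 [-7.1  0.1  7.7] [-92.2 -82.8 -28.1  82.6  90.4]
   112 15 [-5.8 -2.5  2.4] [-90.9 -89.9 -15.1  75.5  89.9]
   124 11 [-6.  -5.4  3.9] [-25.9 -25.  -11.7  19.4  21.7]
   136 105 [-5.7 -0.2  6.3] [-25.6 -20.8  -1.9  17.   21.8]
stand
   40 1 3 [15.6 45.6 46.9] [78.4 82.6 85.1]
   40 -1 19 [ 12.5 115.8 137.6] [-81.4 -72.4 -63. ]
   48 1 9 [13.4 44.1 45.6] [62.6 73.1 82.5]
   48 -1 17 [15.4 41.6 44.5] [-78.7 -68.8 -60.9]
   56 1 4 [16.5 43.4 44.9] [70.8 79.9 83.4]
   56 -1 9 [12.1 21.2 43.3] [-78.3 -70.9 -68.9]
   64 1 3 [13.3 13.4 16.2] [74.5 77.  79.2]
   64
[... 3502 characters left out ...]
 52 [-11.6   4.   23.4] [68.9 79.2 83.2]
   144 -1 45 [-13.2   5.3  23.1] [-79.4 -71.3 -66. ]
   152 1 33 [-11.5  13.9  23.4] [67.9 78.5 82.6]
   152 -1 27 [-13.3  12.6  22.8] [-81.  -70.8 -66.5]
   160 1 17 [-14.1 -10.8   5.1] [65.9 77.6 85. ]
   160 -1 12 [-13.2 -10.9  -8.4] [-82.3 -70.2 -63.2]
   168 1 6 [-15.9 -14.3 -12.5] [72.9 77.1 82.4]
   168 -1 8 [-18.3 -15.  -13.2] [-80.4 -71.5 -67.1]
   176 1 6 [-18.6 -17.  -16.2] [71.3 77.8 82.9]
   176 -1 7 [-21.3 -18.8 -15.9] [-75.3 -73.  -66.7]
   184 1 12 [-27.4 -20.9 -18.6] [69.8 79.1 81.6]
   184 -1 5 [-23.3 -21.5 -18.7] [-78.1 -69.6 -68.4]
   192 1 11 [-28.7 -25.4 -22.9] [65.9 79.2 84.1]
   192 -1 11 [-28.8 -25.9 -22.1] [-83.3 -71.8 -68.1]
```

```bash
cat > mv.py <<'E'
import sys
from h import *
from scipy.spatial.transform import Rotation as Ro
# args: x y z yaw(of tool y axis) ... -> shifts in mm / turn deg relative to now
s=robot.read_state(); R=Ro.from_rotvec(s["orientation"]); p=s["ee_pos"]
np.set_printoptions(precision=1,suppress=True)
print(s["time_s"],"p",p*1000,"w",round(s["grip_width"],4),"F",s["ft_force"],"q",s["q"].round(2)*1)
a=[float(v) for v in sys.argv[1:]]
y0=R.apply([0,1,0]); print("yaw y",np.arctan2(y0[1],y0[0]).round(4),"tilt z",R.apply([0,0,1]).round(4))
for i in range(0,len(a),4):
    c,sn=np.cos(a[i+3]),np.sin(a[i+3])
    T=Ro.from_matrix(np.array([[-sn,c,0],[c,sn,0],[0,0,-1]]).T.T)  # cols filled below
    T=Ro.from_matrix(np.c_[[sn,-c,0],[c,sn,0],[0,0,-1]]) 
    assert abs(np.linalg.det(T.as_matrix())-1)<1e-6
    print(R.inv().apply(np.array(a[i:i+3])-p)*1000,np.degrees((R.inv()*T).as_rotvec()))
E
python3 mv.py .5 .25 .26 0.6  .5045 -.1795 .22 0  .5045 -.1795 .06 0 .5045 -.1795 .014 0
python3 - <<'E'
from fit import *
w=W["top"]
for z in (.15,.2,.25): 
    m=w[(w[:,2]>z)&(w[:,0]>.3)]; print(z,m[:,0].min(),[m[(m[:,1]>y)&(m[:,1]<y+.1)][:,0].min().round(2) if ((m[:,1]>y)&(m[:,1]<y+.1)).any() else None for y in np.arange(-.4,.4,.1)])
E
```

```text
0.1 p [175.9 651.1 221.8] w 0.0877 F [ 0.6  0.1 -0.7] q [-1.4  0.5  0.   1.6 -0.   1.1 -0.1]
yaw y 1.307 tilt z [-0. -0. -1.]
0.15 0.30000393442417034 [np.float64(0.3), np.float64(0.58), np.float64(0.57), np.float64(0.45), np.float64(0.73), np.float64(0.72), np.float64(0.3), None]
0.2 0.30000393442417034 [np.float64(0.3), np.float64(0.88), np.float64(0.9), np.float64(0.45), np.float64(0.73), np.float64(0.72), None, None]
0.25 0.30000393442417034 [np.float64(0.3), np.float64(0.88), np.float64(0.91), np.float64(0.45), np.float64(0.73), np.float64(0.72), None, None]Traceback (most recent call last):
  File "mv.py", line 13, in <module>
    T=Ro.from_matrix(np.c_[[sn,-c,0],[c,sn,0],[0,0,-1]])
  File "scipy/spatial/transform/_rotation.pyx", line 1143, in scipy.spatial.transform._rotation.Rotation.from_matrix
ValueError: Non-positive determinant (left-handed or null coordinate frame) in rotation matrix 0: [[ 0.6  0.8  0. ]
 [-0.8  0.6  0. ]
 [ 0.   0.  -1. ]].
```

```bash
sed -i '/T=Ro.*T.T/d; s/\[sn,-c,0\]/[-sn,c,0]/' mv.py
python3 mv.py .5 .25 .26 0.6  .5045 -.1795 .22 0  .5045 -.1795 .06 0 .5045 -.1795 .014 0
python3 - <<'E'
from fit import *
for n in W:
  w=W[n]; m=(w[:,2]>.15)&(w[:,0]>.35)&(w[:,0]<.7)&(w[:,1]>-.4)&(w[:,1]<.4)&(w[:,2]<1); i=np.where(m)[0]
  far=[k for k in i if not(-.28<w[k,1]<-.08 and .55<w[k,0]<.66)]
  print(n,len(far),[(k%640,k//640,w[k].round(3)) for k in far[:12]])
E
```

```text
0.1 p [175.9 651.1 221.8] w 0.0877 F [ 0.6  0.1 -0.7] q [-1.4  0.5  0.   1.6 -0.   1.1 -0.1]
yaw y 1.307 tilt z [-0. -0. -1.]
[-417.5 -302.8  -37.7] [-0.1  0.  40.5]
[-533.8 -716.2    3. ] [-0.1  0.1 74.9]
[-533.8 -716.   163. ] [-0.1  0.1 74.9]
[-533.8 -715.9  209. ] [-0.1  0.1 74.9]
top 37117 [(np.int64(639), np.int64(29), array([ 0.699, -0.381,  0.645])), (np.int64(638), np.int64(30), array([ 0.7  , -0.382,  0.643])), (np.int64(639), np.int64(30), array([ 0.698, -0.381,  0.645])), (np.int64(636), np.int64(31), array([ 0.699, -0.38 ,  0.642])), (np.int64(637), np.int64(31), array([ 0.698, -0.381,  0.643])), (np.int64(638), np.int64(31), array([ 0.698, -0.381,  0.644])), (np.int64(639), np.int64(31), array([ 0.697, -0.381,  0.645])), (np.int64(634), np.int64(32), array([ 0.7  , -0.381,  0.639])), (np.int64(635), np.int64(32), array([ 0.699, -0.38 ,  0.641])), (np.int64(636), np.int64(32), array([ 0.698, -0.38 ,  0.642])), (np.int64(637), np.int64(32), array([ 0.698, -0.381,  0.642])), (np.int64(638), np.int64(32), array([ 0.697, -0.381,  0.643]))]
side 16131 [(np.int64(267), np.int64(0), array([ 0.699, -0.386,  0.472])), (np.int64(268), np.int64(0), array([ 0.697, -0.386,  0.472])), (np.int64(269), np.int64(0), array([ 0.694, -0.382,  0.473])), (np.int64(270), np.int64(0), array([ 0.691, -0.378,  0.474])), (np.int64(271), np.int64(0), array([ 0.689, -0.382,  0.473])), (np.int64(272), np.int64(0), array([ 0.687, -0.385,  0.472])), (np.int64(273), np.int64(0), array([ 0.684, -0.383,  0.472])), (np.int64(274), np.int64(0), array([ 0.682, -0.381,  0.473])), (np.int64(275), np.int64(0), array([ 0.68 , -0.384,  0.472])), (np.int64(276), np.int64(0), array([ 0.677, -0.382,  0.473])), (np.int64(277), np.int64(0), array([ 0.674, -0.379,  0.473])), (np.int64(278), np.int64(0), array([ 0.672, -0.379,  0.473]))]
```

>>> step_arm(
  motion=[-104, -76, -9, 0, 0, 10, 0.04, -209, -151, -19, 0, 0, 20, 0.04, -313, -227, -28, 0, 0, 30, 0.04, -417, -303, -38, 0, 0, 40, 0.04, -417, -303, -38, 0, 0, 40, 0.04],
)

```text
time_s: 0.72
ee_pos: [0.3726, 0.4072, 0.2453]
orientation: [1.456, 2.784, -0.0]
ft_force: [-0.3, 1.1, -1.2]
grip_width: 0.0425
grasp_force: 0.0
```

```bash
python3 mv.py .5 .2 .26 0.4  .5045 -.1795 .22 0  .5045 -.1795 .06 0 .5045 -.1795 .014 0
```

```text
0.725 p [372.6 407.2 245.3] w 0.0425 F [-0.3  1.1 -1.2] q [-1.2  0.2  0.3  1.8 -0.1  1.1 -0.3]
yaw y 0.6071 tilt z [-0. -0. -1.]
[-242.9  -13.6  -14.7] [-0.   0.  11.9]
[-557.1 -226.4   25.4] [-0.   0.  34.8]
[-557.1 -226.3  185.4] [-0.   0.  34.8]
[-557.1 -226.3  231.4] [-0.   0.  34.8]
```

>>> step_arm(
  motion=[-0.06, -0.003, -0.004, 0, 0, 3, 0.04, -0.12, -0.007, -0.008, 0, 0, 6, 0.04, -0.18, -0.01, -0.012, 0, 0, 9, 0.04, -0.243, -0.014, -0.015, 0, 0, 12, 0.04, -0.29, -0.046, -0.009, 0, 0, 15, 0.04, -0.338, -0.078, -0.003, 0, 0, 19, 0.04, -0.386, -0.11, 0.003, 0, 0, 22, 0.04, -0.432, -0.142, 0.01, 0, 0, 26, 0.04, -0.478, -0.173, 0.015, 0, 0, 29, 0.04, -0.52, -0.201, 0.02, 0, 0, 32, 0.04, -0.557, -0.226, 0.025, 0, 0, 34.8, 0.04, -0.557, -0.226, 0.085, 0, 0, 34.8, 0.04, -0.557, -0.226, 0.14, 0, 0, 34.8, 0.04, -0.557, -0.226, 0.16, 0, 0, 34.8, 0.04, -0.557, -0.226, 0.16, 0, 0, 34.8, 0.04, -0.557, -0.226, 0.16, 0, 0, 34.8, 0.04],
)

```text
time_s: 2.72
ee_pos: [0.5055, -0.1774, 0.0862]
orientation: [2.219, 2.222, 0.001]
ft_force: [-0.3, -0.5, 0.5]
grip_width: 0.0399
grasp_force: 0.0
```

```bash
python3 mv.py .5045 -.1795 .014 0;  python3 - <<'E'
from h import *
im,d,c=grab("top"); a=cv2.resize(im[165:275,300:450],None,fx=5,fy=5,interpolation=2); cv2.imwrite("pics/t1.png",a[:,:,::-1])
E
```

```text
2.725 p [ 505.5 -177.4   86.2] w 0.0399 F [-0.3 -0.5  0.5] q [-0.2  0.5  0.6  2.  -0.4  0.7  0.6]
yaw y 0.0014 tilt z [ 0. -0. -1.]
[-2.1 -1.1 72.2] [0.1 0.  0.1]
```

>>> step_arm(
  motion=[-0.002, -0.001, 0.025, 0, 0, 0, 0.04, -0.002, -0.001, 0.05, 0, 0, 0, 0.04, -0.002, -0.001, 0.065, 0, 0, 0, 0.04, -0.002, -0.001, 0.072, 0, 0, 0, 0.04, -0.002, -0.001, 0.072, 0, 0, 0, 0.04, -0.002, -0.001, 0.072, 0, 0, 0, 0.0, -0.002, -0.001, 0.072, 0, 0, 0, 0.0, -0.002, -0.001, 0.072, 0, 0, 0, 0.0, -0.002, -0.001, 0.072, 0, 0, 0, 0.0, -0.002, -0.001, 0.072, 0, 0, 0, 0.0],
  grip_force=8,
)

```text
time_s: 4.03
ee_pos: [0.5039, -0.1791, 0.0134]
orientation: [2.22, 2.223, 0.0]
ft_force: [0.3, 0.4, 0.9]
grip_width: 0.0031
grasp_force: 8.0
```

```bash
python3 mv.py .5635 -.175 .014 .072 .567 -.1747 .014 .072
```

```text
4.025 p [ 503.9 -179.1   13.4] w 0.0031 F [0.3 0.4 0.9] q [-0.1  0.6  0.5  2.1 -0.5  0.6  0.7]
yaw y 0.0016 tilt z [ 0.  0. -1.]
[ 4.  59.6 -0.6] [ 0. -0. -4.]
[ 4.3 63.1 -0.6] [ 0. -0. -4.]
```

>>> step_arm(
  motion=[0.0005, 0.007, 0, 0, 0, -1, 0.0, 0.001, 0.014, 0, 0, 0, -2, 0.0, 0.0015, 0.021, 0, 0, 0, -3, 0.0, 0.002, 0.028, 0, 0, 0, -4, 0.0, 0.0025, 0.035, 0, 0, 0, -4, 0.0, 0.003, 0.042, 0, 0, 0, -4, 0.0, 0.0035, 0.048, 0, 0, 0, -4, 0.0, 0.004, 0.053, 0, 0, 0, -4, 0.0, 0.004, 0.057, 0, 0, 0, -4, 0.0, 0.004, 0.059, 0, 0, 0, -4, 0.0, 0.004, 0.061, 0, 0, 0, -4, 0.0, 0.004, 0.062, 0, 0, 0, -4, 0.0, 0.004, 0.062, 0, 0, 0, -4, 0.0],
)

```text
time_s: 5.65
ee_pos: [0.5634, -0.1755, 0.0133]
orientation: [-2.139, -2.296, 0.004]
ft_force: [-6.8, -0.4, 9.0]
grip_width: 0.0028
grasp_force: 8.0
```

```bash
python3 mv.py .567 -.1747 .014 .072
python3 - <<'E'
from h import *
im,d,c=grab("top"); W=world(d,c).reshape(-1,3); np.save("topW.npy",W)
from fit import *
t=sel("top",(.46,.656,-.235,-.105),(.018,.037)); print(len(t),cv2.minAreaRect(t[:,:2].astype(np.float32)*1000))
a=cv2.resize(im[165:275,300:450],None,fx=5,fy=5,interpolation=2); cv2.imwrite("pics/t1.png",a[:,:,::-1])
E
```

```text
5.65 p [ 563.4 -175.5   13.3] w 0.0028 F [-6.8 -0.4  9. ] q [-0.1  0.7  0.5  1.9 -0.5  0.7  0.7]
yaw y 0.0704 tilt z [-0.  0. -1.]
[ 0.6  3.6 -0.7] [-0.2 -0.1 -0.1]
49 ((606.352294921875, -122.1377944946289), (40.51313018798828, 95.3544921875), 76.79107666015625)
```

View pics/t1.png

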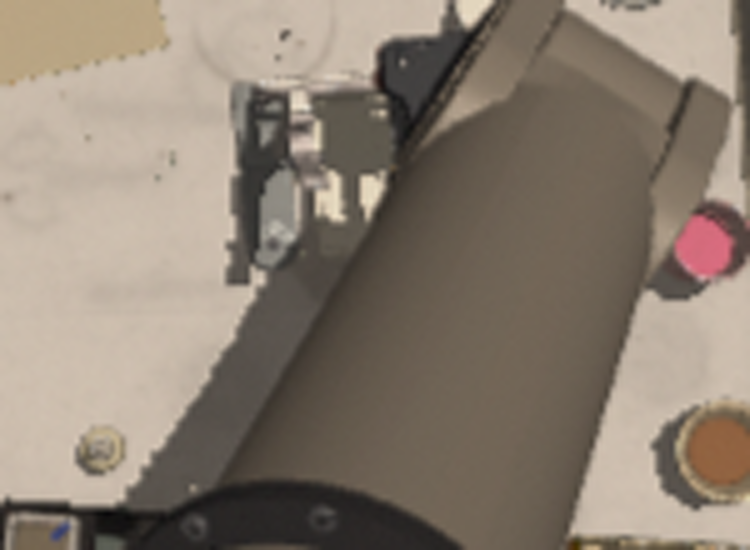

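>>> step_arm(
  motion=[0, -0.002, -0.001, 0, 0, 0, 0.04, 0, -0.002, -0.001, 0, 0, 0, 0.04, 0, -0.002, -0.001, 0, 0, 0, 0.04, 0, -0.002, -0.04, 0, 0, 0, 0.04, 0, -0.002, -0.1, 0, 0, 0, 0.04, 0, -0.002, -0.16, 0, 0, 0, 0.04, 0, -0.002, -0.22, 0, 0, 0, 0.04, 0, -0.002, -0.26, 0, 0, 0, 0.04, 0, -0.002, -0.26, 0, 0, 0, 0.04],
)

```text
time_s: 6.82
ee_pos: [0.5658, -0.1758, 0.2767]
orientation: [2.137, 2.296, 0.006]
ft_force: [-0.8, 0.2, 0.6]
grip_width: 0.0397
grasp_force: 0.0
```

```bash
python3 mv.py .5232 .1455 .27 .142 .5232 .1455 .18 .142
python3 - <<'E'
from h import *
im,d,c=grab("side"); W_=world(d,c).reshape(-1,3); np.save("sideW.npy",W_)
from fit import *
t=sel("side",(.46,.64,-.238,-.105),(.018,.037)); o=np.array([.604,-.172]);a=.072
l=(t[:,:2]-o)@np.array([[np.cos(a),-np.sin(a)],[np.sin(a),np.cos(a)]])*1000
print(len(l),np.percentile(l,[1,5,50,95,99],axis=0).round(1))
a=cv2.resize(im[100:260,240:380],None,fx=3.7,fy=3.7,interpolation=2); cv2.imwrite("pics/s1.png",a[:,:,::-1])
E
```

```text
6.825 p [ 565.8 -175.8  276.7] w 0.0397 F [-0.8  0.2  0.6] q [-0.3  0.3  0.7  1.7 -0.2  1.1  0.5]
yaw y 0.0715 tilt z [ 0. -0. -1.]
[323.5 -19.6   6.3] [ 0.4  0.1 -4. ]
[323.6 -20.1  96.3] [ 0.4  0.1 -4. ]
291 [[-43.  -63.1]
 [-41.9 -61.5]
 [-18.8  56.1]
 [ 34.9  62.6]
 [ 39.8  64.6]]
```

View pics/s1.png

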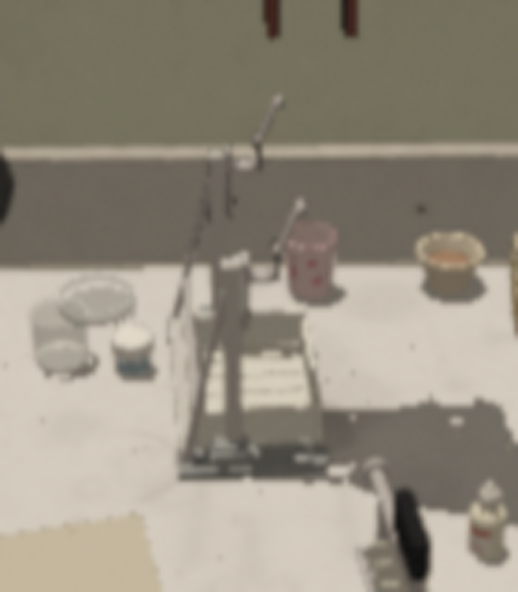

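>>> step_arm(
  motion=[0.05, -0.003, 0, 0, 0, -1, 0.05, 0.11, -0.007, 0, 0, 0, -2, 0.05, 0.17, -0.01, 0, 0, 0, -3, 0.05, 0.23, -0.014, 0, 0, 0, -4, 0.05, 0.28, -0.017, 0, 0, 0, -4, 0.05, 0.31, -0.019, 0.005, 0, 0, -4, 0.05, 0.3235, -0.02, 0.03, 0, 0, -4, 0.05, 0.3235, -0.02, 0.08, 0, 0, -4, 0.05, 0.3235, -0.02, 0.096, 0, 0, -4, 0.05, 0.3235, -0.02, 0.096, 0, 0, -4, 0.05, 0.3235, -0.02, 0.096, 0, 0, -4, 0.05],
)

```text
time_s: 8.25
ee_pos: [0.5219, 0.146, 0.1785]
orientation: [2.06, 2.371, 0.003]
ft_force: [0.9, -0.6, 0.6]
grip_width: 0.0502
grasp_force: 0.0
```

```bash
python3 mv.py .5232 .1455 .114 .142
```

```text
8.25 p [521.9 146.  178.5] w 0.0502 F [ 0.9 -0.6  0.6] q [-0.8  0.3  0.5  1.9 -0.2  0.9 -0.1]
yaw y 0.1403 tilt z [ 0.  0. -1.]
[-0.7  1.1 64.5] [ 0.1 -0.  -0.1]
```

>>> step_arm(
  motion=[-0.0005, 0.001, 0.03, 0, 0, 0, 0.05, -0.0005, 0.001, 0.055, 0, 0, 0, 0.05, -0.0005, 0.001, 0.064, 0, 0, 0, 0.05, -0.0005, 0.001, 0.064, 0, 0, 0, 0.05, -0.0005, 0.001, 0.064, 0, 0, 0, 0.0, -0.0005, 0.001, 0.064, 0, 0, 0, 0.0, -0.0005, 0.001, 0.064, 0, 0, 0, 0.0, -0.0005, 0.001, 0.064, 0, 0, 0, 0.0, -0.0005, 0.001, 0.064, 0, 0, 0, 0.0, -0.0005, 0.001, 0.064, 0, 0, 0, 0.0],
  grip_force=25,
)

```text
time_s: 9.5
ee_pos: [0.5221, 0.1458, 0.1134]
orientation: [2.059, 2.372, 0.0]
ft_force: [0.3, 0.3, 1.0]
grip_width: 0.0119
grasp_force: 25.0
```

```bash
python3 mv.py .604 -.172 .32 .072
```

```text
9.5 p [522.1 145.8 113.4] w 0.0119 F [0.3 0.3 1. ] q [-0.8  0.4  0.5  2.  -0.3  0.8  0. ]
yaw y 0.1411 tilt z [ 0.  0. -1.]
[-326.2   36.5 -206.6] [ 0. -0.  4.]
```

>>> step_arm(
  motion=[0, 0, -0.02, 0, 0, 0, 0.0, 0, 0, -0.055, 0, 0, 0, 0.0, 0, 0, -0.095, 0, 0, 0, 0.0, 0, 0, -0.135, 0, 0, 0, 0.0, 0, 0, -0.17, 0, 0, 0, 0.0, 0, 0, -0.195, 0, 0, 0, 0.0, -0.01, 0.001, -0.207, 0, 0, 0, 0.0, -0.03, 0.003, -0.207, 0, 0, 0.5, 0.0, -0.065, 0.007, -0.207, 0, 0, 1, 0.0, -0.1, 0.011, -0.207, 0, 0, 1.5, 0.0, -0.14, 0.016, -0.207, 0, 0, 2, 0.0, -0.18, 0.02, -0.207, 0, 0, 2.5, 0.0, -0.22, 0.025, -0.207, 0, 0, 3, 0.0, -0.255, 0.029, -0.207, 0, 0, 3.5, 0.0, -0.285, 0.032, -0.207, 0, 0, 4, 0.0, -0.31, 0.035, -0.207, 0, 0, 4, 0.0, -0.322, 0.036, -0.207, 0, 0, 4, 0.0, -0.326, 0.0365, -0.207, 0, 0, 4, 0.0, -0.326, 0.0365, -0.207, 0, 0, 4, 0.0, -0.326, 0.0365, -0.207, 0, 0, 4, 0.0],
)

```text
time_s: 12.0
ee_pos: [0.604, -0.1707, 0.3202]
orientation: [-2.139, -2.3, -0.001]
ft_force: [-0.3, 0.1, -3.1]
grip_width: 0.0115
grasp_force: 25.0
```

```bash
python3 mv.py .604 -.172 .22 .072;  python3 - <<'E'
from h import *
im,d,c=grab("side"); W_=world(d,c).reshape(-1,3); np.save("sideW.npy",W_)
im2,d2,c2=grab("top"); np.save("topW.npy",world(d2,c2).reshape(-1,3))
from fit import *
np.set_printoptions(precision=4,suppress=True)
for n in W:
    b=sel(n,(.55,.66,-.29,-.05),(.295,.325)); o=np.array([.604,-.172]);a=.072
    l=(b[:,:2]-o)@np.array([[np.cos(a),-np.sin(a)],[np.sin(a),np.cos(a)]])*1000
    k=abs(l[:,1])>35; l=np.c_[l,b[:,2]*1000][k]
    if len(l): print(n,len(l),cv2.fitLine(l.astype(np.float32),cv2.DIST_HUBER,0,.1,.01).ravel(),np.percentile(l,[1,50,99],axis=0).round(1))
a=cv2.resize(im[20:230,240:400],None,fx=2.8,fy=2.8,interpolation=2); cv2.imwrite("pics/s2.png",a[:,:,::-1])
E
```

```text
12.0 p [ 604.  -170.7  320.2] w 0.0115 F [-0.3  0.1 -3.1] q [-0.3  0.4  0.7  1.6 -0.3  1.3  0.5]
yaw y 0.0729 tilt z [-0.  0. -1.]
[ -1.4  -0.  100.2] [-0. -0.  0.]
top 150 [  0.0143   0.9995   0.0291   0.1927  64.0811 314.4171] [[ -8.1  35.6 295.6]
 [  0.1  63.1 314.4]
 [  9.8  92.1 319.8]]
side 77 [ -0.0268   0.9987   0.0426   0.6504  71.2618 313.5755] [[-10.9 -45.6 295.2]
 [  0.7  88.7 313.7]
 [  9.3  95.  319.2]]
```

View pics/s2.png

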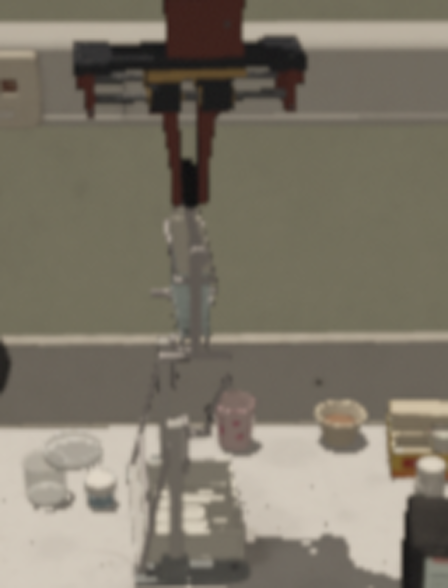

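>>> step_arm(
  motion=[-0.001, 0, 0.03, 0, 0, 0, 0.0, -0.0015, 0, 0.06, 0, 0, 0, 0.0, -0.0015, 0, 0.085, 0, 0, 0, 0.0, -0.0015, 0, 0.105, 0, 0, 0, 0.0, -0.0015, 0, 0.12, 0, 0, 0, 0.0, -0.0015, 0, 0.13, 0, 0, 0, 0.0, -0.0015, 0, 0.136, 0, 0, 0, 0.0, -0.0015, 0, 0.136, 0, 0, 0, 0.0],
)

```text
time_s: 13.1
ee_pos: [0.6041, -0.1734, 0.1843]
orientation: [-2.141, -2.299, 0.0]
ft_force: [0.2, -0.7, -3.7]
grip_width: 0.0118
grasp_force: 25.0
```

```bash
python3 mv.py .604 -.172 .159 .072;  python3 - <<'E'
from h import *
for n in("side","top"):
    im,d,c=grab(n); np.save(n+"W.npy",world(d,c).reshape(-1,3))
    if n=="side":a=cv2.resize(im[80:200,260:360],None,fx=5,fy=5,interpolation=2); cv2.imwrite("pics/s3.png",a[:,:,::-1])
from fit import *
np.set_printoptions(precision=4,suppress=True)
for n in W:
    o=np.array([.604,-.172]);a=.072
    b=sel(n,(.5,.68,-.31,-.05),(.165,.2))
    l=np.c_[(b[:,:2]-o)@np.array([[np.cos(a),-np.sin(a)],[np.sin(a),np.cos(a)]]),b[:,2]]*1000
    for lo,hi in((40,62),(82,100),(-62,-40),(-100,-82)):
        q=l[(l[:,1]>lo)&(l[:,1]<hi)&(abs(l[:,0])<15)]
        if len(q): print(n,lo,len(q),np.percentile(q,[2,50,98],axis=0).round(1).tolist())
E
```

```text
13.1 p [ 604.1 -173.4  184.3] w 0.0118 F [ 0.2 -0.7 -3.7] q [-0.3  0.5  0.6  1.7 -0.3  1.   0.6]
yaw y 0.0712 tilt z [-0. -0. -1.]
[ 1.4  0.  25.3] [-0.  0. -0.]
top 40 35 [[-3.9, 41.4, 168.6], [0.3, 53.3, 178.8], [4.5, 60.8, 182.0]]
top 82 20 [[-6.9, 82.8, 171.9], [0.9, 86.7, 179.5], [7.0, 89.3, 186.7]]
side 40 19 [[-3.3, 41.4, 166.0], [1.6, 56.0, 179.2], [3.9, 60.6, 180.3]]
side 82 38 [[-9.4, 83.6, 169.3], [-0.4, 88.6, 176.7], [6.3, 92.3, 183.8]]
side -100 1 [[-4.1, -93.7, 182.2], [-4.1, -93.7, 182.2], [-4.1, -93.7, 182.2]]
```

View pics/s3.png

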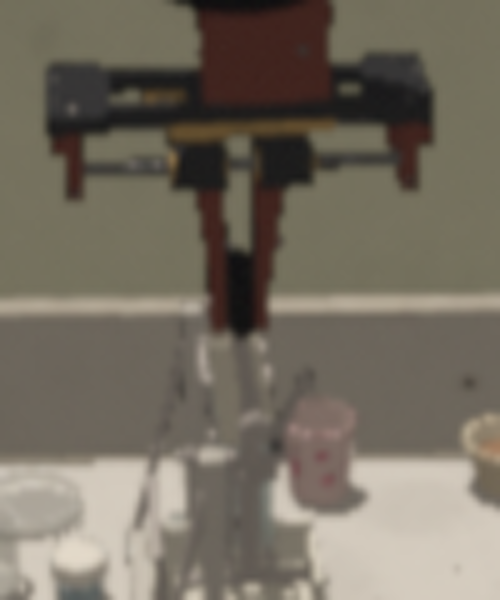

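>>> step_arm(
  motion=[0.0005, 0, 0.006, 0, 0, 0, 0.0, 0.0005, 0, 0.012, 0, 0, 0, 0.0, 0.0005, 0, 0.017, 0, 0, 0, 0.0, 0.0005, 0, 0.021, 0, 0, 0, 0.0, 0.0005, 0, 0.0235, 0, 0, 0, 0.0, 0.0005, 0, 0.0255, 0, 0, 0, 0.0, 0.0005, 0, 0.0255, 0, 0, 0, 0.0],
)

```text
time_s: 14.08
ee_pos: [0.604, -0.1729, 0.1593]
orientation: [-2.141, -2.299, -0.001]
ft_force: [-2.7, 0.2, 2.2]
grip_width: 0.0116
grasp_force: 25.0
```

```bash
python3 mv.py .604 -.172 .159 .072
```

```text
14.075 p [ 604.  -172.9  159.3] w 0.0116 F [-2.7  0.2  2.2] q [-0.3  0.5  0.6  1.8 -0.4  1.   0.6]
yaw y 0.0713 tilt z [ 0.  0. -1.]
[0.9 0.  0.3] [ 0. -0. -0.]
```

>>> step_arm(
  motion=[0, 0, 0.001, 0, 0, 0, 0.0, 0, 0, 0.001, 0, 0, 0, 0.0, 0, 0, 0.001, 0, 0, 0, 0.0, 0, 0, 0.001, 0, 0, 0, 0.0],
)

```text
time_s: 14.58
ee_pos: [0.604, -0.1729, 0.1592]
orientation: [-2.141, -2.299, -0.001]
ft_force: [-5.4, 2.8, 8.6]
grip_width: 0.0116
grasp_force: 25.0
```

```bash
cat > bar.py <<'E'
from h import *
for n in("side","top"):
    im,d,c=grab(n); np.save(n+"W.npy",world(d,c).reshape(-1,3))
from fit import *
for n in W:
    o=np.array([.604,-.172]);a=.072
    b=sel(n,(.5,.68,-.31,-.05),(.12,.21))
    l=np.c_[(b[:,:2]-o)@np.array([[np.cos(a),-np.sin(a)],[np.sin(a),np.cos(a)]]),b[:,2]]*1000
    for lo,hi in((30,50),(84,98),(-50,-30),(-98,-84)):
        q=l[(l[:,1]>lo)&(l[:,1]<hi)&(abs(l[:,0])<12)&(l[:,2]>140)&(l[:,2]<180)]
        if len(q): print(n,lo,len(q),np.percentile(q,[2,50,98],axis=0).round(1).tolist())
    for sg in(1,-1):
        q=l[(l[:,1]*sg>66)&(l[:,1]*sg<84)&(l[:,2]>166)]
        if len(q): print(n,"keeper",sg,len(q),np.percentile(q,[2,50,98],axis=0).round(1).tolist())
E
python3 bar.py
```

```text
top 30 17 [[-3.2, 36.9, 151.0], [-0.0, 43.6, 153.9], [4.3, 48.7, 157.6]]
top 84 14 [[-5.8, 84.2, 154.0], [-0.3, 87.0, 157.2], [6.1, 89.2, 159.0]]
top keeper 1 38 [[-27.0, 68.4, 167.0], [-19.3, 74.6, 189.5], [-7.9, 80.6, 198.0]]
side 30 12 [[-2.9, 30.2, 151.8], [0.2, 40.6, 153.4], [3.7, 48.1, 155.3]]
side 84 34 [[-7.6, 85.7, 144.6], [-0.1, 88.7, 152.1], [6.7, 93.4, 157.9]]
side -98 1 [[-3.6, -90.8, 157.7], [-3.6, -90.8, 157.7], [-3.6, -90.8, 157.7]]
side keeper 1 41 [[-27.1, 69.3, 166.7], [-18.3, 78.1, 185.2], [-9.2, 83.0, 197.2]]
side keeper -1 2 [[-10.8, -82.3, 166.9], [-10.1, -74.6, 167.1], [-9.5, -66.9, 167.3]]
```

>>> step_arm(
  motion=[0, 0, 0, 0, 0, 0, 0.05, 0, 0, 0, 0, 0, 0, 0.05, 0, 0, 0, 0, 0, 0, 0.05, 0, 0, -0.03, 0, 0, 0, 0.05, 0, 0, -0.07, 0, 0, 0, 0.03, 0, 0, -0.1, 0, 0, 0, 0.0, 0, 0, -0.1, 0, 0, 0, 0.0, 0, 0, -0.1, 0, 0, 0, 0.0],
)

```text
time_s: 15.68
ee_pos: [0.6036, -0.1725, 0.2568]
orientation: [-2.14, -2.299, 0.001]
ft_force: [0.0, -1.2, 0.1]
grip_width: 0.0138
grasp_force: 0.0
```

```bash
python3 - <<'E'
import numpy as np,subprocess
a=.072
def w(x,y,z): return [str(round(v,5)) for v in (.604+x*np.cos(a)-y*np.sin(a),-.172+x*np.sin(a)+y*np.cos(a),z,a)]
A=[]
for p in((-.062,.075,.25),(-.062,.075,.178),(-.004,.075,.178),(.014,.075,.163),(-.062,-.075,.25)): A+=w(*p)
print(subprocess.run(["python3","mv.py"]+A,capture_output=True,text=True).stdout)
E
python3 bar.py
```

```text
15.675 p [ 603.6 -172.5  256.8] w 0.0138 F [ 0.  -1.2  0.1] q [-0.3  0.4  0.7  1.7 -0.3  1.1  0.5]
yaw y 0.0715 tilt z [-0.  0. -1.]
[ 75.5 -61.6   6.9] [-0.1 -0.  -0. ]
[ 75.4 -61.5  78.9] [-0.1 -0.  -0. ]
[75.4 -3.5 78.9] [-0.1 -0.  -0. ]
[75.4 14.5 93.9] [-0.1 -0.  -0. ]
[-74.6 -61.5   6.9] [-0.1 -0.  -0. ]

top 30 29 [[-3.2, 31.6, 150.0], [0.2, 39.4, 153.2], [4.5, 48.4, 156.1]]
top 84 15 [[-6.0, 84.3, 150.5], [0.3, 87.1, 157.4], [7.1, 89.7, 159.5]]
top keeper 1 41 [[-27.0, 68.4, 166.2], [-18.8, 75.0, 189.0], [-6.8, 81.1, 198.0]]
side 30 14 [[-3.0, 31.1, 151.6], [0.2, 41.3, 153.9], [3.0, 48.5, 155.7]]
side 84 36 [[-7.5, 85.2, 145.5], [-0.3, 89.9, 152.4], [6.7, 93.2, 161.2]]
side -98 14 [[-9.1, -94.9, 146.5], [2.1, -91.3, 154.8], [6.1, -84.2, 164.3]]
side keeper 1 39 [[-27.1, 68.1, 167.2], [-19.5, 76.4, 184.7], [-9.8, 83.1, 196.0]]
side keeper -1 30 [[-27.9, -81.4, 167.0], [-18.9, -72.2, 183.2], [-10.2, -66.4, 196.7]]
```

>>> step_arm(
  motion=[0.03, -0.04, 0, 0, 0, 0, 0.0, 0.075, -0.062, 0, 0, 0, 0, 0.0, 0.0755, -0.062, 0.04, 0, 0, 0, 0.0, 0.0755, -0.062, 0.079, 0, 0, 0, 0.0, 0.0755, -0.062, 0.079, 0, 0, 0, 0.0, 0.0755, -0.05, 0.079, 0, 0, 0, 0.0, 0.0755, -0.038, 0.079, 0, 0, 0, 0.0, 0.0755, -0.026, 0.079, 0, 0, 0, 0.0, 0.0755, -0.015, 0.079, 0, 0, 0, 0.0, 0.0755, -0.004, 0.079, 0, 0, 0, 0.0, 0.0755, 0.003, 0.082, 0, 0, 0, 0.0, 0.0755, 0.009, 0.086, 0, 0, 0, 0.0, 0.0755, 0.014, 0.09, 0, 0, 0, 0.0, 0.0755, 0.015, 0.093, 0, 0, 0, 0.0, 0.0755, 0.015, 0.0945, 0, 0, 0, 0.0, 0.0755, 0.015, 0.0945, 0, 0, 0, 0.0],
)

```text
time_s: 17.77
ee_pos: [0.6123, -0.0966, 0.1646]
orientation: [-2.14, -2.296, 0.0]
ft_force: [-9.2, 1.6, 15.4]
grip_width: 0.0002
grasp_force: 8.5
```

```bash
python3 mv.py
```

```text
17.775 p [612.3 -96.6 164.6] w 0.0002 F [-9.2  1.6 15.4] q [-0.4  0.5  0.6  1.8 -0.3  1.   0.4]
yaw y 0.0706 tilt z [-0.  0. -1.]
```

>>> step_arm(
  motion=[0, 0, -0.04, 0, 0, 0, 0.0, 0, 0, -0.09, 0, 0, 0, 0.0, 0, -0.04, -0.095, 0, 0, 0, 0.0, -0.03, -0.077, -0.095, 0, 0, 0, 0.0, -0.08, -0.077, -0.095, 0, 0, 0, 0.0, -0.13, -0.077, -0.095, 0, 0, 0, 0.0, -0.15, -0.077, -0.095, 0, 0, 0, 0.0, -0.15, -0.077, -0.095, 0, 0, 0, 0.0],
)

```text
time_s: 18.77
ee_pos: [0.5474, -0.2535, 0.2585]
orientation: [2.144, 2.294, -0.0]
ft_force: [0.1, 0.1, 0.0]
grip_width: 0.0
grasp_force: 0.0
```

```bash
python3 - <<'E'
import numpy as np,subprocess
a=.072
def w(x,y,z): return [str(round(v,5)) for v in (.604+x*np.cos(a)-y*np.sin(a),-.172+x*np.sin(a)+y*np.cos(a),z,a)]
A=[]
for p in((-.062,-.075,.178),(.014,-.075,.163)): A+=w(*p)
print(subprocess.run(["python3","mv.py"]+A,capture_output=True,text=True).stdout)
E
python3 bar.py
```

```text
18.775 p [ 547.4 -253.5  258.5] w 0.0 F [0.1 0.1 0. ] q [-0.2  0.4  0.7  1.7 -0.3  1.1  0.7]
yaw y 0.068 tilt z [ 0. -0. -1.]
[ 2.3  0.3 80.5] [ 0.1  0.1 -0.2]
[ 2.7 76.3 95.5] [ 0.1  0.1 -0.2]

top 30 30 [[-3.2, 31.0, 149.1], [-0.2, 39.1, 153.3], [4.8, 48.8, 156.8]]
top 84 15 [[-6.0, 84.2, 150.6], [-1.3, 87.1, 156.1], [7.0, 89.8, 159.5]]
top -50 25 [[-2.9, -48.8, 149.9], [0.4, -39.2, 153.5], [3.6, -31.8, 157.0]]
top -98 27 [[-6.9, -93.4, 149.2], [-0.2, -89.6, 155.4], [7.5, -84.6, 160.6]]
top keeper 1 35 [[-9.7, 69.0, 166.0], [14.8, 74.1, 166.8], [26.9, 80.4, 168.8]]
top keeper -1 36 [[-26.6, -82.3, 166.3], [-20.4, -74.6, 189.5], [-10.5, -69.2, 198.4]]
side 30 12 [[-2.9, 32.4, 152.7], [0.1, 41.4, 154.5], [2.8, 47.1, 155.5]]
side 84 36 [[-8.3, 85.5, 144.4], [-0.4, 89.0, 152.8], [6.8, 92.8, 160.7]]
side -98 15 [[-10.4, -97.2, 147.9], [1.9, -88.8, 155.4], [5.9, -84.7, 164.7]]
side keeper 1 15 [[-10.3, 67.5, 166.1], [21.4, 77.3, 166.9], [26.4, 82.4, 169.5]]
side keeper -1 30 [[-27.7, -80.4, 166.6], [-20.1, -71.9, 185.6], [-11.1, -67.5, 197.3]]
```

Left keeper is level. Same for the right.

>>> step_arm(
  motion=[0.0025, 0, 0.04, 0, 0, 0, 0.0, 0.0025, 0, 0.08, 0, 0, 0, 0.0, 0.0025, 0, 0.08, 0, 0, 0, 0.0, 0.0025, 0.012, 0.08, 0, 0, 0, 0.0, 0.0025, 0.024, 0.08, 0, 0, 0, 0.0, 0.0025, 0.036, 0.08, 0, 0, 0, 0.0, 0.0025, 0.047, 0.08, 0, 0, 0, 0.0, 0.0025, 0.058, 0.08, 0, 0, 0, 0.0, 0.0025, 0.065, 0.083, 0, 0, 0, 0.0, 0.0025, 0.071, 0.087, 0, 0, 0, 0.0, 0.0025, 0.076, 0.091, 0, 0, 0, 0.0, 0.0025, 0.077, 0.094, 0, 0, 0, 0.0, 0.0025, 0.077, 0.096, 0, 0, 0, 0.0, 0.0025, 0.077, 0.096, 0, 0, 0, 0.0],
)

```text
time_s: 20.62
ee_pos: [0.6222, -0.2439, 0.1645]
orientation: [-2.14, -2.295, -0.0]
ft_force: [-12.4, 5.5, 20.9]
grip_width: 0.0004
grasp_force: 11.0
```

>>> step_arm(
  motion=[0, 0, -0.04, 0, 0, 0, 0.0, 0, 0, -0.09, 0, 0, 0, 0.0, 0, -0.05, -0.1, 0, 0, 0, 0.0, 0, -0.1, -0.1, 0, 0, 0, 0.0, 0, -0.1, -0.1, 0, 0, 0, 0.0, 0, -0.1, -0.1, 0, 0, 0, 0.0],
)

```text
time_s: 21.38
ee_pos: [0.5253, -0.2503, 0.2626]
orientation: [2.14, 2.299, 0.002]
ft_force: [0.7, -0.8, -0.6]
grip_width: 0.0005
grasp_force: 0.0
```

```bash
python3 mv.py; python3 bar.py
python3 - <<'E'
from h import *
im,d,c=grab("side"); a=cv2.resize(im[100:260,240:380],None,fx=3.7,fy=3.7,interpolation=2); cv2.imwrite("pics/s4.png",a[:,:,::-1])
from fit import *
o=np.array([.604,-.172]);a=.072
t=sel("side",(.46,.64,-.238,-.105),(.018,.037))
l=(t[:,:2]-o)@np.array([[np.cos(a),-np.sin(a)],[np.sin(a),np.cos(a)]])*1000
print(len(l),np.percentile(l,[1,5,50,95,99],axis=0).round(1))
E
```

```text
21.375 p [ 525.3 -250.3  262.6] w 0.0005 F [ 0.7 -0.8 -0.6] q [-0.2  0.3  0.8  1.8 -0.3  1.1  0.7]
yaw y 0.0719 tilt z [ 0.  0. -1.]
top 30 29 [[-2.9, 31.8, 148.4], [-0.1, 39.2, 153.7], [4.5, 48.5, 156.2]]
top 84 14 [[-6.1, 84.6, 150.7], [-0.4, 87.6, 156.6], [7.0, 89.8, 159.8]]
top -50 25 [[-3.2, -48.6, 150.3], [0.2, -39.2, 153.9], [3.9, -31.9, 155.6]]
top -98 25 [[-8.7, -93.6, 148.0], [-0.2, -89.6, 154.3], [7.8, -84.7, 162.3]]
top keeper 1 32 [[-10.5, 67.0, 166.1], [5.3, 74.7, 167.4], [26.9, 80.5, 170.2]]
top keeper -1 40 [[-10.2, -81.1, 166.1], [10.2, -74.7, 167.1], [25.9, -67.4, 169.6]]
side 30 12 [[-3.2, 30.7, 152.0], [0.0, 40.4, 154.3], [3.0, 49.3, 155.9]]
side 84 37 [[-8.5, 85.0, 143.0], [-0.4, 88.4, 151.7], [6.7, 93.2, 163.8]]
side -98 4 [[-10.9, -91.4, 147.4], [-2.1, -87.1, 156.1], [4.5, -85.0, 163.3]]
side keeper 1 14 [[-10.3, 67.0, 166.1], [17.5, 77.2, 166.8], [26.4, 82.1, 168.6]]
side keeper -1 12 [[-11.8, -82.7, 166.1], [18.4, -73.6, 166.8], [25.8, -66.7, 168.4]]
244 [[-43.3 -62.8]
 [-41.9 -60.8]
 [-24.4  57.4]
 [ 34.9  62.5]
 [ 39.8  63.5]]
```

View pics/s4.png

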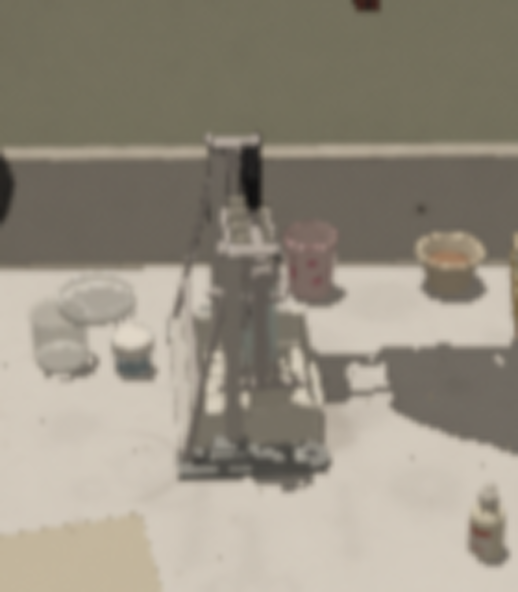

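Run:
```python
from fit import *
o=np.array([.604,-.172]);a=.072
for n in W:
  b=sel(n,(.5,.68,-.31,-.05),(.158,.19))
  l=np.c_[(b[:,:2]-o)@np.array([[np.cos(a),-np.sin(a)],[np.sin(a),np.cos(a)]]),b[:,2]]*1000
  for sg in(1,-1):
    q=l[(abs(l[:,1]*sg-75)<5)&(l[:,0]>-6)&(l[:,0]<20)]; print(n,sg,len(q),np.polyfit(q[:,0],q[:,2],1))
```

```text
top 1 46 [-8.44888745e-03  1.65077856e+02]
top -1 48 [-2.20091088e-02  1.65438099e+02]
side 1 29 [-8.81159118e-02  1.64600522e+02]
side -1 20 [-9.51927942e-02  1.65191993e+02]
```

Both flaps are flat at z≈165 mm; the job can be handed in.

```bash
python3 -c "
from bench import robot
print(robot.close_job())"
```

```text
the job is handed in; nothing more can be done
None
```

The job is handed in at about 22 s of the 64 s: by camera measurement the tray is home at the stop rail, the rack's bar is down in both hooks and both keepers are flat; I saw no bystander disturbed, and no verdict came back.

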